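# Stop the saw and hold the blade guard hood open for a blade change

### The arm

A 7-joint arm with a two-finger parallel gripper is mounted at the origin on a cart in front of the work surface, level with it; the furniture and walls round the work are solid. World frame = base frame: x ahead of the robot, y to its left, z up, the work surface at z = 0. Lengths are in m, angles in rad, forces in N, time in s.
With the tool pointing down it reaches from about 0.425 to 0.925 m from the base axis. Payload 6.8 kg.
Tool frame: the origin (TCP) lies between the finger pads, 19 mm behind the fingertips; this is the grasp point; z points along the fingers, y is the line along which they close (so a half turn about z gives the same grasp; the last joint's range is limited). The gripper opens to 85 mm and grips with 20 to 120 N. Pads are 22 mm wide; open, the fingers measure 114 mm over their backs; the gripper's body (76 mm by 85 mm) begins 54 mm behind the grasp point. The pads swing forward as they close: fully open they stand 13 mm farther back than shut.
Start: joints at [1.022, 0.477, 0.022, 1.555, -0.011, 1.109, -0.083], TCP at [0.288, -0.61, 0.25] pointing down, gripper open.
Joint ranges: [-2.96, 2.96], [-0.34, 2.1], [-1.41, 1.46], [0.24, 2.44], [-1.37, 4.51], [0.17, 1.92], [-2.96, 2.96]. Speed limits (rad/s): [2.39, 2.39, 3.14, 3.14, 3.14, 3.14, 3.14].

### API

Orientations are given as a rotation vector (axis times angle).
In Python, from bench import get_obs, viewer, r gives the robot as it stands. The module is installed in compiled form; this text tells all that it offers.
- The arm moves only by the tool play_rows, never from a script. Its argument "commands" is a list that holds one entry, the list of rows, each a list of 5 numbers: the gripper's target within -1 to 1 (shut at 1, half-way at 0, fully open at -1), then the shift along the tool's x, y, z scaled (see below), then the turn about the tool's z scaled (see below). A call has 1 to 12 rows; each row is the pose to reach, as a shift and turn from the pose commanded when the call began, along the tool's axes at that moment; what a row does not reach only later rows make up. The controller multiplies each number of a shift by 0.2 m and each number of a turn by pi/2 rad. A row lasts 1/12 s, in which the tool goes at most 41.7 mm and 7.16 degrees, less where a joint would pass 70% of its speed; a pose out of reach is approached as far as the arm can. A call with a number of a shift or a turn outside -1 to 1 is refused whole. A call with a gripper value outside its range is refused whole. The fingers move at their own pace and stop on an object; "grip_force" is the grip in N (left out, the last holds). Time passes only in rows, so rows that repeat a pose let the fingers close. It gives the time, the measured TCP pose, the force, the opening and the grip force at its end, in the units of the state.
- get_obs(): the state, without advancing time (a new reading comes with each control period).
- viewer.grab_frame(name): name is "scene" or "top"; returns a dict with "pixels" (480x640x3 uint8, red, green, blue), "fovy" (degrees; the focal length in pixels is half the picture's height over the tangent of half this angle, whatever the lens; pixels are square), "cx", "cy" (the principal point, pixels), "distortion" ([k1, k2, p1, p2, k3] as OpenCV has them; the pictures are not rectified), "world_to_cam" (4x4, takes a point from world to camera coordinates). Camera axes: x right, y up, looking along -z (the intrinsics and any distortion apply to the point x, -y, -z); pixel columns grow to the right and rows downward; lengths in m; the calibration is good to about 2 mm. A picture is of the moment at which its call begins. There is no depth.
- r.hand_in(): hands the job in; it is judged then, once.
Trained networks look in a picture, given as the dict that the camera call returned (one of the last four; its "shot" number tells which), for a name from the list of things; names that differ only in an ending like _2 or _b are one class to them, and where a whole thing is asked for, a point or a joint stands for the part that bears it (a point fixed in the world has none). Each returns a list of dicts, best first, with "score" (0 to 1); they miss things now and then, are a little off and sometimes report something else, mostly with a low value. They report only what shows in the picture. A call takes as long as a camera call.
- viewer.trace(picture, thing): "pixels" (480x640 bool, what is visible of it) and "rect" ([left, top, right, bottom] in pixels, round what is visible of it).
The state is a dict: "clock": time; "joints": joint angles; "qvel": joint speeds; "tau": joint torques, N m; "tcp_pos": TCP position; "orientation": TCP orientation; "contact_force": force on the tool from outside, world axes, zero at the start; "moment": the same for the moment, N m; "grip_width": finger opening in m; "gripper_force": force on a finger pad.
Only numpy, scipy, OpenCV 4.12 (cv2) and the standard library are available. Lean on these libraries where they do the work, as an engineer would, in place of code of your own. Each camera call takes 0.05 s, during which the arm holds its last target. There are 200 camera calls.

### The job

I am going to change the blade from the far side. First push the red mushroom button on the yellow stop station down until it stays in, so that nobody can start the saw; only then take the saw's guard hood by its red nose, lift it and hold it open at 10 degrees, short of its top stop. It drops if you let go, so finish still gripping it, and leave the spanner, flange and hex key where they lie.

Things in the scene. Friction and masses are not known exactly. Their poses are not given: they have to be found in the camera images.
- stop_top (a point): top centre of the red mushroom head (40 mm across, domed) on the wireless stop station: a yellow and grey box 74 x 74 mm and 56 mm tall, held to the iron table by its magnet foot, so it does not shift; a black stub aerial stands on its far side, 47 mm from the middle, up to 67 mm high. The head's top is 93 mm above the table at rest and 86 mm when it is in. z is up
- stop_button (a joint): travel of the mushroom head in m: 0 = out, 0.007 = pressed in. Pressing straight down takes about 5 N; past 4 mm it snaps in and stays in by itself
- guard_nose (a point): middle of the red nose at the front of the saw's guard hood: grip here; it turns with the hood: its z axis is upright when shut and tilts by the opening angle. The nose is 62 mm wide along y with flat upright sides, 55 mm deep, from 115 mm below to 65 mm above this point; its front face is 22 mm nearer the robot. Straddle it from the robot's side, fingers forward and down at 45 degrees
- spanner_24: open-ended steel spanner lying on the table, 52 x 254 x 8 mm, origin in the middle of its underside, long along y; to be left alone
- flange: steel blade clamping flange, a disc 66 mm across and 13 mm thick, lying flat, origin in the middle of its underside; to be left alone
- hex_key_1: black hexagon key, 51 x 130 x 8 mm, lying flat, origin in the middle of its outline, long leg along y; to be left alone
- guard_tip (a point): front lower edge of the red nose, 30 mm nearer and 105 mm lower than guard_nose. The hood (grey with black rim, 64 mm wide, 0.5 m long and high, 2.2 kg) turns on a fixed hinge along y, 331 mm farther in x and 333 mm higher than guard_nose when shut; it starts shut. As it opens the nose swings up and towards the robot; 13 degrees is its top stop. It falls shut when let go; lifting takes 5 to 9 N

How it is judged:
On the way, in this order (a step that is already met when the one before it is completed fails the run):
1. the mushroom button is pushed in and stays in (value of joint stop_button above 0.005 m), for 0.2 s.
2. the hood is lifted by its nose to between 8 and 12 degrees (angle between guard_nose's own z axis and vertical between 0.14 and 0.2094 rad and contact force between the fingers and anything else above 3 N and distance between the grasp point and guard_nose below 0.09 m), for 0.3 s.
At the end, for the whole second after the job is handed in: The hood stays between 8 and 12 degrees open (10 asked), held up by the gripper at its red nose (fingers press on it with over 3 N, tool point within 90 mm of the grip point), and the mushroom button is still in (over 5 of its 7 mm) (all of step 2 and value of joint stop_button above 0.005 m); the arm keeps its last pose, push and grip.
It fails at once if the hood is lifted by more than 2 degrees while the stop button is not in (angle between guard_nose's own z axis and vertical above 0.035 rad and value of joint stop_button below 0.004 m).
It fails at once if a tool lying on the table is shifted by more than 20 mm (distance of any of spanner_24, flange, hex_key_1 from where it was at the start of the episode above 0.02 m).
It also fails if it takes over 51 s, if anything falls off the work surface, if the arm or the gripper's body presses on something with over 40 N, if the wrist force passes 120 N, or if a joint passes its speed limit or range.

## Working session

There is one attempt and no reset: what is moved stays moved. The work goes in short steps, Python scripts to look and compute and a tool call to move; the robot and the scene stay as the last step left them, time stands still between calls to the robot, and variables do not carry over. Pictures are saved under pics/ and viewed, at most 10 in all, crops included, and the job is handed in when it is done.

Besides the shell and the picture viewer there is one more tool, called in YAML: its name, and indented under it one key for each argument. play_rows: Moves the arm, as the interface text tells. Shifts and turns lie within -1 to 1; 1 stands for 0.2 m of shift or pi/2 rad of turn. Its arguments: {"type":"object","properties":{"commands":{"type":"array","items":{"type":"array","items":{"type":"array","items":{"type":"number","minimum":-1,"maximum":1}}}},"grip_force":{"type":"number"}},"required":["commands"]}

```bash
mkdir -p pics
cat > h.py <<'E'
import numpy as np,cv2
from scipy.spatial.transform import Rotation as R
from bench import get_obs,viewer,r
def K(p):
    h,w=p["pixels"].shape[:2]; f=h/2/np.tan(np.radians(p["fovy"])/2)
    return np.array([[f,0,p["cx"]],[0,f,p["cy"]],[0,0,1.]])
def proj(p,X):
    X=np.atleast_2d(X); M=np.array(p["world_to_cam"]); c=(M[:3,:3]@X.T).T+M[:3,3]; c=c*[1,-1,-1]
    return cv2.projectPoints(c,np.zeros(3),np.zeros(3),K(p),np.array(p["distortion"],float))[0].reshape(-1,2)
def ray(p,uv):
    n=cv2.undistortPoints(np.array(uv,float).reshape(1,1,2),K(p),np.array(p["distortion"],float)).ravel()
    M=np.array(p["world_to_cam"]); d=M[:3,:3].T@np.array([n[0],-n[1],-1]); o=-M[:3,:3].T@M[:3,3]
    return o,d
def atz(p,uv,z):
    o,d=ray(p,uv); return o+d*(z-o[2])/d[2]
def shot(n,f):
    p=viewer.grab_frame(n); cv2.imwrite("pics/"+f,p["pixels"][:,:,::-1]); return p
E
python3 - <<'E'
from h import *
np.set_printoptions(precision=4,suppress=True)
for n in("scene","top"):
    p=shot(n,n+"0.png"); M=np.array(p["world_to_cam"]); print(n,p["fovy"],p["distortion"],-M[:3,:3].T@M[:3,3])
    for t in("stop_top","stop_button","guard_nose","spanner_24","flange","hex_key_1"):
        for d in viewer.trace(p,t)[:2]:
            m=d["pixels"]; v,u=np.nonzero(m); print(t,round(d["score"],2),d["rect"],u.mean(),v.mean())
print(get_obs())
E
```

```text
scene 52.15445015330252 [-0.0573  0.      0.      0.      0.    ] [0.0132 0.5065 0.5691]
stop_top 0.84 [367.6, 230.7, 389.8, 248.6] 376.1890756302521 239.2058823529412
stop_button 0.7 [364.0, 234.7, 389.1, 251.5] 376.15884476534296 239.043321299639
guard_nose 0.58 [13.6, 0.0, 225.5, 328.3] 113.71702848158675 158.9171857047832
spanner_24 0.8 [294.3, 209.4, 369.3, 254.1] 330.9207232267037 229.56745479833103
spanner_24 0.42 [412.2, 235.7, 462.6, 261.3] 437.3388429752066 244.9504132231405
flange 0.71 [249.2, 273.5, 280.7, 301.7] 263.5870967741935 288.6661290322581
hex_key_1 0.58 [414.4, 236.1, 459.7, 263.1] 430.8936170212766 246.0
top 42.83989059726748 [-0.0704  0.      0.      0.      0.    ] [ 0.4263 -0.065   1.3213]
stop_top 0.58 [372.6, 263.7, 393.3, 284.7] 379.88519637462235 273.10876132930514
stop_button 0.73 [369.2, 264.1, 389.1, 282.7] 379.8525179856115 272.34892086330933
guard_nose 0.6 [105.3, 0.0, 223.4, 252.3] 177.84514070205975 110.1073397156948
spanner_24 0.71 [348.3, 171.4, 466.2, 206.8] 410.38527519656895 189.19799857040744
flange 0.75 [270.1, 208.5, 298.3, 238.6] 285.8137404580153 222.17404580152672
hex_key_1 0.53 [418.4, 284.5, 478.7, 309.6] 455.93457943925233 289.1464174454829
{'clock': 0.7, 'joints': array([ 1.0219,  0.477 ,  0.0224,  1.5554, -0.0115,  1.1093, -0.0831]), 'qvel': array([-0.0006, -0.0002,  0.0023,  0.0012,  0.0001,  0.0011,  0.    ]), 'tau': array([  0.0002, -59.6166,   1.6058, -28.1496,   0.0123,   0.0017,
        -0.0001]), 'tcp_pos': array([ 0.288 , -0.6105,  0.25  ]), 'orientation': array([3.0656, 0.6868, 0.    ]), 'contact_force': array([-0.2359,  0.4631, -0.1636]), 'moment': array([-0.0254,  0.0049,  0.1099]), 'gripper_force': 0.0, 'grip_width': 0.08552206610843595}
```

View pics/scene0.png

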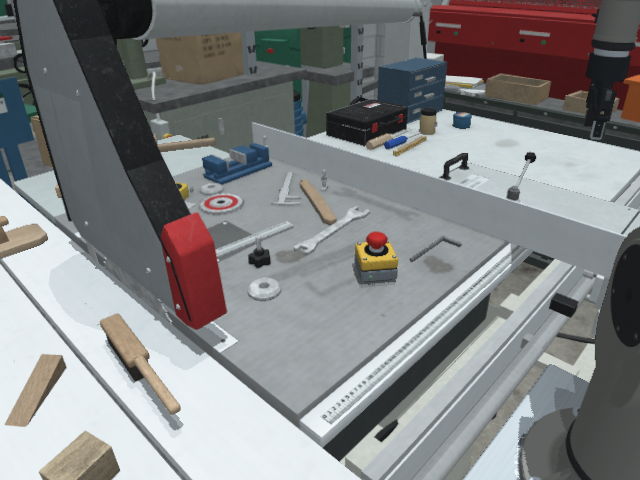

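View pics/top0.png

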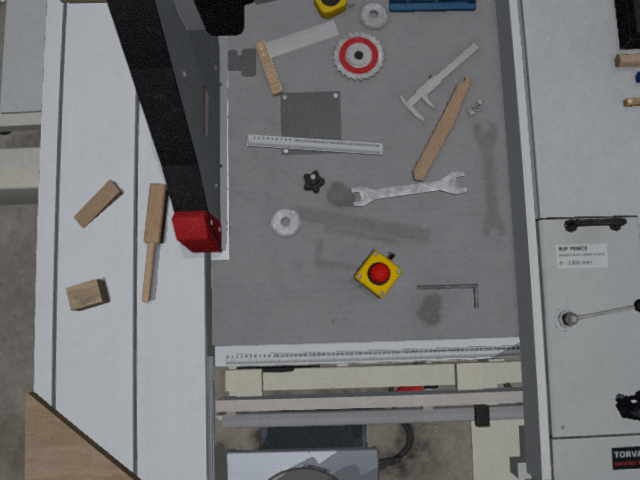

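The scene view shows the red nose at about (195,270) and the button at (377,240). In the top view they're at (197,232) and (379,272). The spanner, flange and hex key lie clear of both. The tool can only turn about its own z, so I'll have to grip the nose from above. Next I'll locate both targets.

Run:
```python
from h import *
from scipy.optimize import least_squares
np.set_printoptions(precision=4,suppress=True)
P={}
for n in("scene","top"):
    p=viewer.grab_frame(n); P[n]=p; a=p["pixels"].astype(int)
    red=(a[:,:,0]>90)&(a[:,:,1]<70)&(a[:,:,2]<75)
    k,l,s,c=cv2.connectedComponentsWithStats(red.astype(np.uint8))
    for i in range(1,k):
        if s[i,4]>60: print(n,s[i],c[i])
    img=p["pixels"][:,:,::-1]
    crop=img[190:340,130:290] if n=="scene" else img[170:290,130:290]
    P[n+"c"]=cv2.resize(crop,None,fx=4.5,fy=4.5,interpolation=cv2.INTER_CUBIC)
cv2.imwrite("pics/nose_s.png",cv2.resize(P["scenec"],(640,600))); cv2.imwrite("pics/nose_t.png",P["topc"])
# stop: two rays to the head centre
o1,d1=ray(P["scene"],(376.2,239.1)); o2,d2=ray(P["top"],(379.7,272.7))
s=np.linalg.lstsq(np.c_[d1,-d2],o2-o1,rcond=None)[0]; print("stop",o1+d1*s[0],o2+d2*s[1], atz(P["top"],(379.7,272.7),.085))
```

```text
scene [ 428    0  172   59 5008] [518.4992  22.3924]
scene [437  27  22  15  97] [447.      35.1959]
scene [629  46  11  20  97] [635.7113  55.6392]
scene [621  80  19  42 582] [631.8316 101.7371]
scene [205 197  32  12  89] [220.2135 203.0674]
scene [ 161  213   65  116 4882] [193.2794 270.9396]
scene [366 232  21  17 259] [376.2934 239.7452]
top [339  37  39  37 553] [358.3201  54.9819]
top [172 211  36  30 901] [189.7569 225.5194]
top [370 263  20  19 286] [379.6573 272.3601]
top [398 386  25   5 106] [411.1415 388.2547]
stop [ 0.5173 -0.1706  0.0802] [ 0.5155 -0.172   0.0802] [ 0.5151 -0.1715  0.085 ]
```

View pics/nose_s.png

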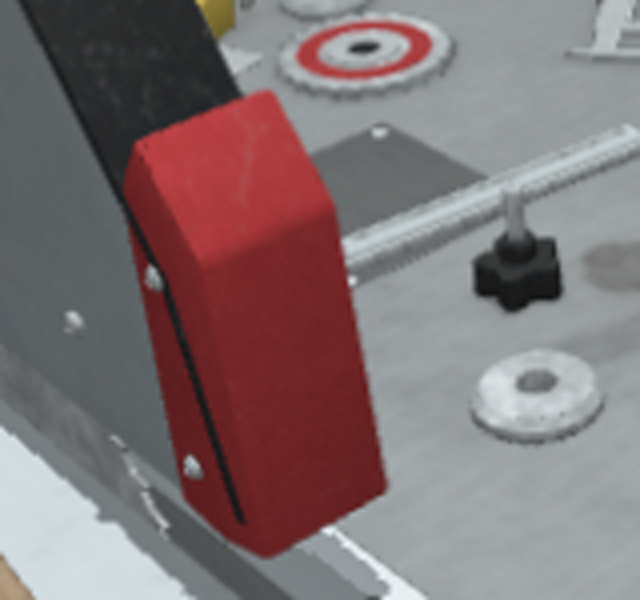

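View pics/nose_t.png

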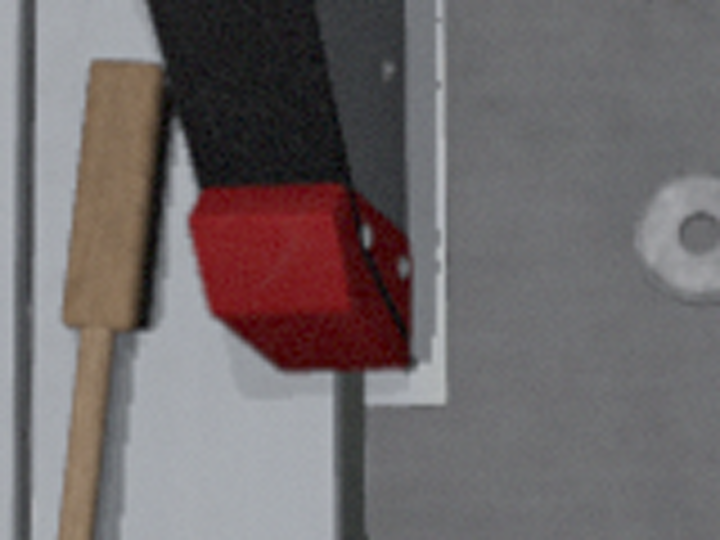

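The crops show the nose's front face below a bend, with a sloped face above it. I'll triangulate the corners.

Run:
```python
from h import *
np.set_printoptions(precision=4,suppress=True)
a=viewer.grab_frame("scene"); b=viewer.grab_frame("top")
for n,u,v in [("bendL",(181.2,256.2),(177.3,240)),("bendR",(213.8,242.5),(208.9,238.4)),("botL",(196.2,329.2),(192.2,252.2)),("botR",(226.2,312.5),(221.6,251.1)),("topL",(163.8,227),(173.5,213.5)),("topR",(198,213),(207.3,211.1))]:
    o1,d1=ray(a,u); o2,d2=ray(b,v); d1/=np.linalg.norm(d1); d2/=np.linalg.norm(d2)
    s=np.linalg.lstsq(np.c_[d1,-d2],o2-o1,rcond=None)[0]; p,q=o1+d1*s[0],o2+d2*s[1]
    print(n,(p+q)/2,np.linalg.norm(p-q))
```

```text
bendL [0.5805 0.2139 0.1925] 0.0016030784361639784
bendR [0.5822 0.155  0.1893] 0.0017898892460785666
botL [0.5721 0.2155 0.0602] 0.0023348463037276648
botR [0.5734 0.1549 0.0575] 0.0038620956082176376
topL [0.6244 0.212  0.2244] 0.0009931856535077281
topR [0.627  0.1499 0.2232] 0.001144091962282547
```

play_rows:
  commands:
    - [[1,0.985,-0.751,0,0.28],[1,0.985,-0.751,0,0.28],[1,0.985,-0.751,0,0.28],[1,0.985,-0.751,0,0.28],[1,0.985,-0.751,0,0.28],[1,0.985,-0.751,0,0.28],[1,0.985,-0.751,0,0.28],[1,0.985,-0.751,0,0.28]]
  grip_force: 60

```text
clock: 1.57
tcp_pos: [0.404, -0.3881, 0.2503]
orientation: [-3.141, -0.01, -0.001]
contact_force: [0.4, -0.4, -0.3]
grip_width: 0.0003
gripper_force: 0.0
```

play_rows:
  commands:
    - [[1,0.56,-1,0,0],[1,0.56,-1,0,0],[1,0.56,-1,0,0],[1,0.56,-1,0,0],[1,0.56,-1,0,0],[1,0.56,-1,0.4,0],[1,0.56,-1,0.4,0],[1,0.56,-1,0.4,0],[1,0.56,-1,0.4,0]]

```text
clock: 2.32
tcp_pos: [0.5123, -0.1915, 0.1687]
orientation: [-3.141, 0.0, 0.008]
contact_force: [-0.3, 0.0, 1.0]
grip_width: 0.0002
gripper_force: 0.0
```

Run:
```python
from h import *
np.set_printoptions(precision=4,suppress=True)
print(get_obs()["tcp_pos"],get_obs()["joints"])
a=viewer.grab_frame("scene"); b=shot("top","t2.png")
# hood rim: right lower edge of black band, plane y=.152
for p,us in((a,[(190,197),(175,140),(160,100),(148,70)]),(b,[(207,208),(203,190),(200,170)])):
    for u in us:
        o,d=ray(p,u); print(u,o+d*(.152-o[1])/d[1])
im=a["pixels"][:,:,::-1][60:260,90:430]; cv2.imwrite("pics/s2.png",cv2.resize(im,None,fx=2.3,fy=2.3))
```

```text
[ 0.5123 -0.1915  0.1687] [ 0.3162  0.3679 -0.0899  1.9331  0.0438  0.8473 -1.3678]
(190, 197) [0.6389 0.152  0.2478]
(175, 140) [0.6567 0.152  0.3363]
(160, 100) [0.682  0.152  0.3923]
(148, 70) [0.7031 0.152  0.4332]
(207, 208) [0.6342 0.152  0.2175]
(203, 190) [0.6604 0.152  0.2533]
(200, 170) [0.6907 0.152  0.2788]
```

View pics/s2.png

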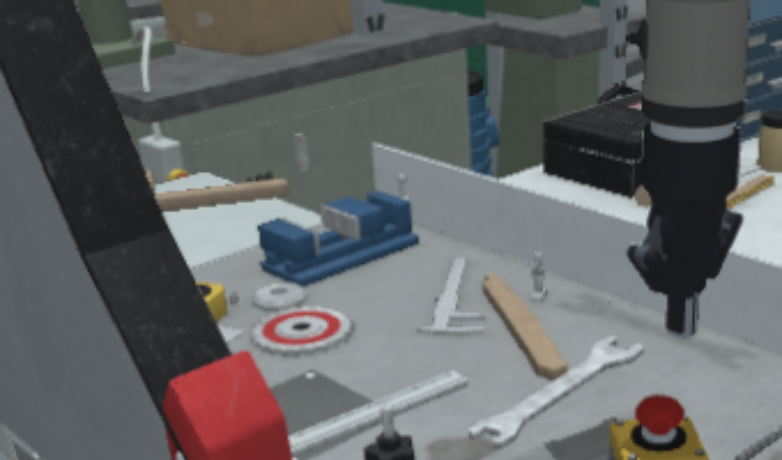

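The gripper is near the button, and the hood rim slopes back at about 45°, which leaves room for a vertical grip. I'll press the button now.

play_rows:
  commands:
    - [[1,0.02,-0.1,0.0,0],[1,0.02,-0.1,0.1,0],[1,0.02,-0.1,0.2,0],[1,0.02,-0.1,0.26,0],[1,0.02,-0.1,0.28,0],[1,0.02,-0.1,0.29,0],[1,0.02,-0.1,0.3,0],[1,0.02,-0.1,0.31,0],[1,0.02,-0.1,0.315,0],[1,0.02,-0.1,0.32,0],[1,0.02,-0.1,0.32,0],[1,0.02,-0.1,0.32,0]]

```text
clock: 3.42
tcp_pos: [0.518, -0.1703, 0.1061]
orientation: [-3.141, -0.002, -0.0]
contact_force: [-0.3, 0.5, -0.6]
grip_width: -0.0
gripper_force: 0.0
```

play_rows:
  commands:
    - [[1,0,0,0.005,0],[1,0,0,0.01,0],[1,0,0,0.015,0],[1,0,0,0.015,0],[1,0,0,0.015,0]]

```text
clock: 3.83
tcp_pos: [0.5181, -0.1704, 0.1041]
orientation: [3.141, 0.001, 0.001]
contact_force: [-3.9, 1.2, 11.5]
grip_width: -0.0001
gripper_force: 5.6
```

The 11.5 N reading shows the head has bottomed out. Next I'll retreat upward, move over to the nose and open the gripper.

play_rows:
  commands:
    - [[1,0,0,-0.3,0],[1,0,0,-0.6,0],[-1,0,-0.2,-0.8,0],[-1,0,-0.4,-0.9,0],[-1,0,-0.6,-0.9,0],[-1,0,-0.8,-0.9,0],[-1,0,-1,-0.9,0],[-1,0,-1,-0.9,0]]

```text
clock: 4.5
tcp_pos: [0.5175, 0.0335, 0.2841]
orientation: [-3.14, -0.006, -0.003]
contact_force: [0.6, 0.4, -1.0]
grip_width: 0.0724
gripper_force: 0.0
```

play_rows:
  commands:
    - [[-1,0,-0.2,0,0],[-1,0,-0.4,0,0],[-1,0,-0.6,0,0],[-1,0,-0.77,0,0],[-1,0,-0.77,0,0],[-1,0,-0.77,0,0]]

```text
clock: 5.0
tcp_pos: [0.5168, 0.1861, 0.2827]
orientation: [-3.141, -0.009, 0.001]
contact_force: [-0.4, -0.3, -0.6]
grip_width: 0.0852
gripper_force: 0.0
```

Run:
```python
from h import *
np.set_printoptions(precision=4,suppress=True)
o=get_obs(); print(o["tcp_pos"],o["orientation"],o["joints"],o["grip_width"])
a=viewer.grab_frame("scene"); b=viewer.grab_frame("top")
for u in [(192.2,212.2),(159.6,144.8),(127,60)]:
    q,d=ray(a,u); print(u,q+d*(.152-q[1])/d[1])
for p in(a,b):
    for d in viewer.trace(p,"stop_top")[:1]: 
        v,u=np.nonzero(d["pixels"]); print(d["score"],d["rect"],u.mean(),v.mean())
cv2.imwrite("pics/s3.png",np.vstack([cv2.resize(x["pixels"][130:330,100:420,::-1],None,fx=1.5,fy=1.5) for x in(a,b)]))
```

```text
[0.5168 0.1861 0.2827] [-3.1409 -0.0093  0.001 ] [-0.1992  0.2592 -0.3109  1.8029  0.0874  1.0932 -2.1054] 0.08520243891204105
(192.2, 212.2) [0.6396 0.152  0.221 ]
(159.6, 144.8) [0.7077 0.152  0.3173]
(127, 60) [0.7654 0.152  0.4413]
0.76 [368.6, 233.5, 389.4, 249.7] 376.16901408450707 241.78521126760563
0.5 [372.7, 263.4, 391.3, 283.8] 379.12698412698415 272.7206349206349
```

View pics/s3.png

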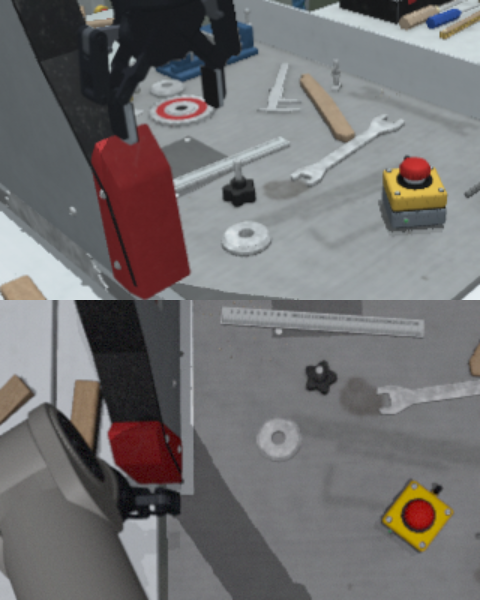

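The button head sits about 2.6 px lower, so it's in. The gripper is centred on the nose in y. I'll move down and then forward.

play_rows:
  commands:
    - [[-1,0,0.01,0.15,0],[-1,0.05,0.01,0.3,0],[-1,0.1,0.01,0.45,0],[-1,0.15,0.01,0.49,0],[-1,0.22,0.01,0.49,0],[-1,0.28,0.01,0.49,0],[-1,0.33,0.01,0.49,0],[-1,0.375,0.01,0.49,0],[-1,0.375,0.01,0.49,0],[-1,0.375,0.01,0.49,0]]

```text
clock: 6.03
tcp_pos: [0.5929, 0.1813, 0.1854]
orientation: [-3.141, -0.0, -0.0]
contact_force: [-0.5, 1.4, -0.6]
grip_width: 0.0854
gripper_force: 0.0
```

play_rows:
  commands:
    - [[0,0,0,0,0],[1,0,0,0,0],[1,0,0,0,0],[1,0,0,0,0],[1,0,0,0,0],[1,0,0,0,0],[1,0,0,0,0]]
  grip_force: 60

```text
clock: 6.62
tcp_pos: [0.5923, 0.186, 0.1869]
orientation: [-3.136, -0.006, -0.004]
contact_force: [-0.8, 6.4, 5.9]
grip_width: 0.0612
gripper_force: 69.1
```

play_rows:
  commands:
    - [[1,-0.02,-0.01,-0.025,0],[1,-0.045,-0.01,-0.05,0],[1,-0.065,-0.015,-0.075,0],[1,-0.085,-0.02,-0.1,0],[1,-0.11,-0.02,-0.13,0],[1,-0.13,-0.02,-0.155,0],[1,-0.13,-0.02,-0.155,0],[1,-0.13,-0.02,-0.155,0]]

```text
clock: 7.28
tcp_pos: [0.5675, 0.186, 0.2167]
orientation: [-3.14, -0.002, -0.006]
contact_force: [7.1, 1.7, -4.0]
grip_width: 0.0613
gripper_force: 66.8
```

play_rows:
  commands:
    - [[1,-0.02,0,-0.03,0],[1,-0.04,0,-0.055,0],[1,-0.06,0,-0.085,0],[1,-0.08,0,-0.11,0],[1,-0.1,0,-0.14,0],[1,-0.117,0,-0.166,0],[1,-0.117,0,-0.166,0],[1,-0.117,0,-0.166,0],[1,-0.117,0,-0.166,0]]

```text
clock: 8.03
tcp_pos: [0.5445, 0.186, 0.2497]
orientation: [-3.14, -0.002, -0.007]
contact_force: [8.2, 2.5, -4.0]
grip_width: 0.061
gripper_force: 66.6
```

Run:
```python
from h import *
from scipy.optimize import minimize_scalar
np.set_printoptions(precision=4,suppress=True)
o=get_obs(); print(o["tcp_pos"],o["contact_force"],o["gripper_force"],o["grip_width"])
a=viewer.grab_frame("scene"); b=viewer.grab_frame("top")
H=np.array([.934,.184,.496]); ims=[]
pts=np.array([[.5805,.2145,.191],[.582,.1545,.191],[.572,.2150,.059],[.573,.1545,.059],[.5805,.2145,.191]])
for p in(a,b):
    im=cv2.resize(p["pixels"][130:350,110:330,::-1],None,fx=2.7,fy=2.7,interpolation=cv2.INTER_CUBIC)
    for th,c in((8,(255,0,0)),(10,(0,255,0)),(12,(0,255,255))):
        t=np.radians(th); r_=pts-H; q=np.c_[r_[:,0]*np.cos(t)+r_[:,2]*np.sin(t),r_[:,1],r_[:,2]*np.cos(t)-r_[:,0]*np.sin(t)]+H
        uv=((proj(p,q)-[110,130]+.5)*2.7).astype(int)
        for i in((0,1),(0,2),(2,3),(1,3)): cv2.line(im,tuple(map(int,uv[i[0]])),tuple(map(int,uv[i[1]])),c,1)
    ims.append(im[:,:400])
cv2.imwrite("pics/s4.png",np.hstack(ims))
for d in viewer.trace(a,"stop_top")[:1]: v,u=np.nonzero(d["pixels"]); print(u.mean(),v.mean())
```

```text
[0.5445 0.186  0.2497] [ 8.1876  2.5109 -3.9555] 66.62180975661613 0.06100308932961008
376.1449814126394 241.7806691449814
```

View pics/s4.png

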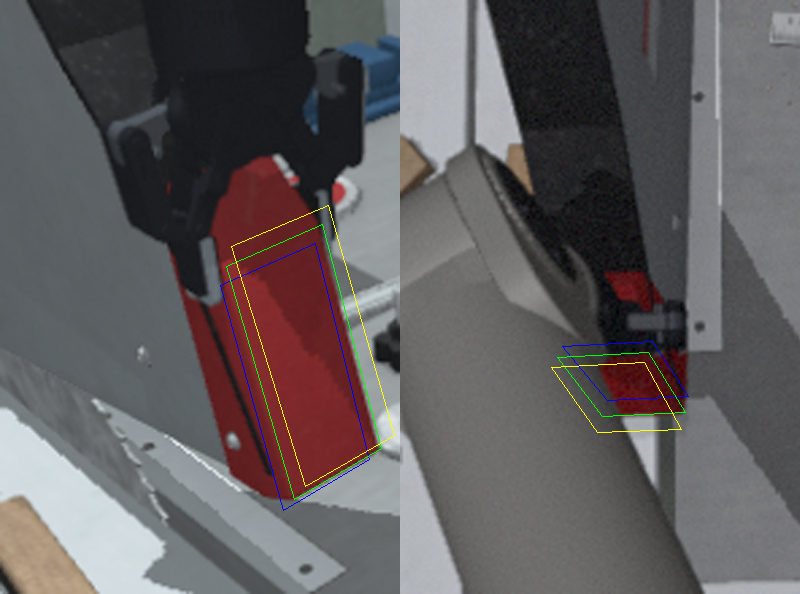

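The 10° outline (green) matches the nose's lower edge in both views: about (295,498) on the left and (603,414) on the right. The button still reads as in. I'll hold briefly and hand in.

play_rows:
  commands:
    - [[1,0,0,0,0],[1,0,0,0,0],[1,0,0,0,0],[1,0,0,0,0],[1,0,0,0,0],[1,0,0,0,0]]

```text
clock: 8.68
tcp_pos: [0.5446, 0.186, 0.2496]
orientation: [-3.14, -0.002, -0.006]
contact_force: [8.0, 1.4, -5.2]
grip_width: 0.0613
gripper_force: 66.6
```

```bash
python3 -c "
from h import *
print(get_obs()['tcp_pos'],r.hand_in())"
```

```text
the job is handed in; nothing more can be done
[0.54457095 0.18600907 0.24961253] None
```

The job is handed in, with no verdict returned: the stop button is pressed in, and the hood is held by its red nose at about 10° by the camera views; the spanner, flange and hex key were not touched.

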